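Rewind the polishing-film cassette and return it

ROBOT

A 7-joint arm with a two-finger parallel gripper is mounted at the origin on the work surface. World frame = base frame: x ahead of the robot, y to its left, z up, the work surface at z = 0. Lengths are in m, angles in rad, forces in N, time in s.
With the tool pointing down it reaches from about 0.425 to 0.8 m from the base axis. Payload 8.3 kg.
Tool frame: the origin (TCP) lies on the mounting face of the last link; the fingertips stand 173 mm ahead of it and the grasp point (between the pads) lies 155 mm ahead of it; x points along the fingers, z is the direction in which the jaws open and shut, and the axes are right-handed (so a half turn about x gives the same grasp; the last joint's range is limited). The gripper opens to 85 mm and grips with 20 to 120 N. Pads are 22 mm wide; open, the fingers measure 114 mm over their backs; the gripper's body (76 mm by 85 mm) begins 54 mm behind the grasp point. The pads swing forward as they close: fully open they stand 13 mm farther back than shut.
Start: joints at [1.049, 0.383, 0.016, 1.37, -0.006, 1.388, -0.046], TCP at [0.277, -0.56, 0.405] pointing down, gripper open.
Joint ranges: [-2.95, 2.95], [-0.25, 2.06], [-1.52, 1.56], [0.18, 2.33], [-1.44, 4.58], [0.02, 2.06], [-3.01, 3.01]. Speed limits (rad/s): [2.39, 2.39, 3.01, 3.01, 3.14, 3.14, 3.14].

INTERFACE

Orientations are given as a unit quaternion [x, y, z, w].
In Python, from plant import robot gives the robot as it stands.
- The arm moves only by the tool drive_tool, never from a script. Its argument "series" is a list of rows, each a list of 5 numbers: the opening, from 0 (shut) to 1 (fully open), then the shift along the tool's x, y, z in cm, then the turn about the tool's x in rad. A call has 1 to 10 rows; each row is the pose to reach, as a shift and turn from the pose commanded when the call began, along the tool's axes at that moment; what a row does not reach only later rows make up. A row lasts 1/10 s, in which the tool goes at most 50 mm and 8.59 degrees, less where a joint would pass 70% of its speed; a pose out of reach is approached as far as the arm can. A call with a gripper value outside its range is refused whole. The fingers move at their own pace and stop on an object; the grip force is fixed at half the most. Time passes only in rows, so rows that repeat a pose let the fingers close. It gives the time, the measured TCP pose, the force and the opening at its end, in the units of the state.
- robot.observe(): the state, without advancing time (a new reading comes with each control period).
- robot.get_image(name): name is "scene" or "top" or "wrist"; returns the picture (400x640x3 uint8, red, green, blue); there is no depth.
- robot.get_calibration(name): a dict with "fx", "fy", "cx", "cy" (pixels), "rvec" (rotation vector, rad) and "tvec" (3), from world to camera coordinates, as OpenCV has them; the wrist camera has in their place "hand_eye" (4x4, takes a point from camera to tool coordinates, whose origin is the TCP and whose axes are the tool frame's). Camera axes: x right, y down, z forward; pixel columns grow to the right and rows downward; lengths in m; the calibration is good to about 2 mm. A picture is of the moment at which its call begins: read the wrist's pose just before it. get_calibration takes no time and is no camera call.
- robot.job_done(): hands the job in, once; it reports no verdict.
The state is a dict: "clock": time; "qpos": joint angles; "qvel": joint speeds; "joint_torque": joint torques, N m; "tcp_pos": TCP position; "orientation": TCP orientation; "ft_force": force on the tool from outside, world axes, zero at the start; "wrist_torque": the same for the moment, N m; "opening": finger opening in m.
Only numpy, scipy, OpenCV 4.12 (cv2) and the standard library are available. Lean on these libraries where they do the work, as an engineer would, in place of code of your own. Each camera call takes 0.05 s, during which the arm holds its last target.

TASK

Turn the blue winder's crank clockwise (seen from above) to rewind the polishing film until its drag suddenly lets go, and stop cranking within half a turn after that: the red leader pin must stay up. Then lift the freed orange cassette out of the winder without yanking it against its catch, and set it down, not drop it, flat in the grey return tray, leaving everything else where it stands.

Things in the scene. Friction and masses are not known exactly. Their poses are not given: they have to be found in the camera images.
- winder: Fixed blue film winder, 160 mm (x) by 300 mm (y). Origin: centre of its underside, on the table; z up. From y = -25 to +145 mm a gear housing, top 75 mm above the table, carries the crank; from y = -150 to -25 mm a low bed, top at 20 mm, is the cassette's nest, with 7 mm high steel lips around the cassette (5 mm play in x, 2 mm in y).
- crank_axis (a point): Point on the crank's upright axis, 115 mm above the table, at (0, 65, 115) mm in the winder's frame. Turn the crank clockwise seen from above. While film winds on, the knob resists with 8 to 14 N along its path (some 3 to 8 N remain when it is held still); after an unknown 0.7 to 2.3 turns the film's tail comes off, the drag falls at once to under 2 N, and the catch on the cassette draws back.
- crank_knob (a point): Centre of the black upright crank knob, 45 mm from the crank axis, 115 mm above the table. The knob is a cylinder of 18 mm diameter from 96 to 134 mm above the table; it spins freely on its pin, so a gripper can hold it without turning. The aluminium crank arm under it is 16 mm wide, its top at 95 mm. The crank starts at any angle.
- leader_pin (a joint): Red pin, 8 mm diameter, on the winder's housing by the cassette, at (-6, -10) mm in the winder's frame: 0 = standing up 12 mm out of the housing (good), grows to 0.011 m as it drops (bad). It drops when the crank is turned about three quarters of a turn past the point where the drag let go, and stays down.
- cassette: Orange film cassette, loose, 0.22 kg, 100 mm (x) by 85 mm (y), 34 mm high without its rib; origin: centre of its underside, z up. It starts in the winder's nest, origin 20 mm above the table, at (0, -75) mm in the winder's frame, axes along the winder's. A steel catch inside the housing holds its +y side down until the film is fully rewound; then it lifts straight out.
- cassette_grip (a point): On the cassette's top rib, its handle: a rib 14 mm thick (cassette x), 55 mm long (cassette y) and 30 mm high, from 34 to 64 mm above the cassette's underside; this point is on its centre, 54 mm above the underside.
- tray: Fixed grey open return tray, 165 mm (x) by 140 mm (y), 35 mm high, walls and floor 5 mm thick, empty; origin: centre of its underside, z up.
- spare_cassette: Green cassette of the same shape, loose on the table: leave alone.
- tumbler_a: Clear glass tumbler, 95 mm high, 72 mm wide, loose: leave alone.
- tumbler_b: Green glass tumbler, 95 mm high, 72 mm wide, loose: leave alone.
- compound_jar: Jar with a red cap, 80 mm high, 70 mm wide, loose: leave alone.
- dressing_stone: Grey dressing stone, 50 by 150 by 25 mm, loose: leave alone.
- brush: Brush lying on the table: leave alone.
- cutting_wheel: Brick-coloured cutting wheel lying flat, 110 mm diameter, 20 mm high: leave alone.
Mind the look-alikes: they are no part of the job. Leave any purple look-alike of the tray alone.

How it is judged:
On the way:
1. the cassette is lifted at least 50 mm out of its nest (z of cassette in the frame of winder above 0.07 m), for 0.1 s.
At the end, for the whole second after the job is handed in: The orange cassette lies upright and flat (within 0.1 rad) on the floor of the grey tray (underside within 12 mm of the tray's underside height, centres within 60 mm), at rest and released, and the red leader pin is still up (dropped less than 5 mm) (z of cassette in the frame of tray between 0 and 0.012 m and horizontal distance between cassette and tray below 0.06 m and angle between cassette's own z axis and vertical below 0.1 rad and linear speed of cassette below 0.02 m/s and value of joint leader_pin below 0.005 m); the robot touches nothing.
It fails at once if the film is overwound: the red leader pin drops by 5 mm or more (value of joint leader_pin above 0.005 m).
It fails at once if the cassette is yanked against its catch or nest with more than 40 N (contact force between cassette and winder above 40 N).
It fails at once if the cassette is dropped or rammed into the tray (over 80 N) (contact force between cassette and tray above 80 N).
It fails at once if a bystander is moved by more than 30 mm (distance of any of spare_cassette, tumbler_a, tumbler_b, compound_jar, dressing_stone, brush, cutting_wheel from where it was at the start of the episode above 0.03 m).
It also fails if it takes over 72 s, if anything falls off the work surface, if the arm or the gripper's body presses on something with over 40 N, if the wrist force passes 120 N, or if a joint passes its speed limit or range.

## Working session

There is one attempt and no reset: what is moved stays moved. The work goes in short steps, Python scripts to look and compute and a tool call to move; the robot and the scene stay as the last step left them, time stands still between calls to the robot, and variables do not carry over. Pictures are saved under pics/ and viewed, and the job is handed in when it is done.

Besides the shell and the picture viewer there is one more tool, called by a JSON object that holds its "name" and its "arguments", one argument or row to a line. drive_tool: Moves the arm, as the interface text tells. Its arguments: {"type":"object","properties":{"series":{"type":"array","items":{"type":"array","items":{"type":"number"}}}},"required":["series"]}

```bash
mkdir -p pics; ls; python3 - <<'E'
from plant import robot
import cv2
s=robot.observe();print(s)
for n in ("scene","top","wrist"):
    im=robot.get_image(n);cv2.imwrite(f"pics/{n}0.png",im[:,:,::-1]);print(n,robot.get_calibration(n))
E
```

```text
pics
{'clock': 0.0, 'qpos': array([ 1.04910686,  0.38426497,  0.01637893,  1.37118898, -0.0062826 ,
        1.38820656, -0.04648611]), 'qvel': array([ 0.00100269,  0.00158052,  0.00011906, -0.0010226 , -0.00029492,
        0.00248967, -0.00014073]), 'joint_torque': array([ 8.13738598e-05, -6.27598858e+01,  8.44378509e-01, -3.71823943e+01,
        1.65614061e-02,  1.39777281e-02,  2.40728252e-05]), 'tcp_pos': array([ 0.27674586, -0.56019927,  0.40364609]), 'orientation': array([ 0.37354405,  0.60122662, -0.37282598,  0.59999349]), 'ft_force': array([-0.74287837,  0.30789831,  0.0672462 ]), 'wrist_torque': array([ 0.01058217,  0.0397934 , -0.0284135 ]), 'opening': 0.08516441090133903}
scene {'fx': 401.1182723512689, 'fy': 401.1182723512689, 'cx': 313.72759501306797, 'cy': 203.50981360565063, 'rvec': array([ 1.99909229,  1.59690945, -0.58025866]), 'tvec': array([-0.04846593, -0.34812438,  1.67672033])}
top {'fx': 373.88513935717265, 'fy': 373.88513935717265, 'cx': 319.42896611292934, 'cy': 203.1533028799654, 'rvec': array([ 2.17462457, -2.17773591,  0.06706842]), 'tvec': array([-0.03080106,  0.54830925,  1.47947249])}
wrist {'fx': 352.76249795971694, 'fy': 352.76249795971694, 'cx': 320.74770255211644, 'cy': 194.40421274500662, 'hand_eye': array([[-6.19485124e-04, -2.63605248e-01,  9.64630442e-01,
         3.12094964e-02],
       [ 4.20747731e-04, -9.64630610e-01, -2.63605023e-01,
         6.63015810e-02],
       [ 9.99999720e-01,  2.42566680e-04,  7.08485623e-04,
        -4.45947723e-05],
       [ 0.00000000e+00,  0.00000000e+00,  0.00000000e+00,
         1.00000000e+00]])}
```

View pics/scene0.png

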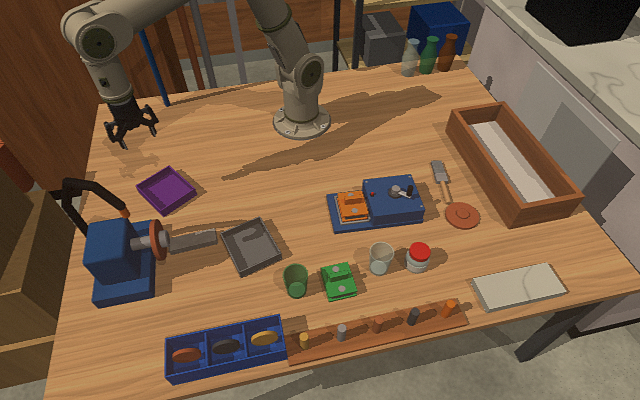

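View pics/top0.png

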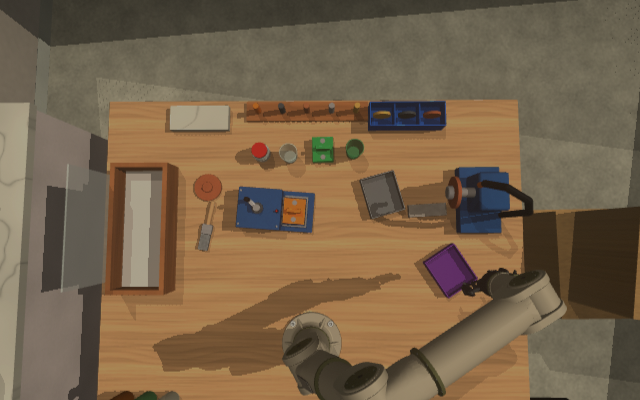

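View pics/wrist0.png

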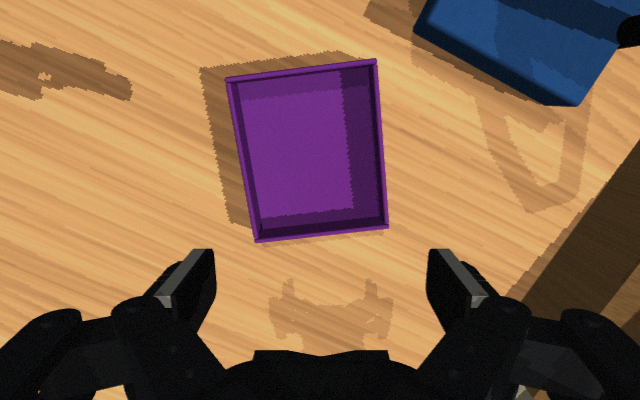

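The top view shows the blue winder at (275,210) with the orange cassette at (294,211), and the crank with its dark knob near (250,203). The grey tray is at (381,195). The purple look-alike at (449,270) is to be left alone. The green spare cassette is at (322,150), and the grey stone lies beside the tray at (426,211). I'll measure and enlarge.

```bash
cat > h.py <<'E'
import numpy as np, cv2
from scipy.spatial.transform import Rotation as R
from plant import robot
def cam(n,s=None):
    c=robot.get_calibration(n)
    K=np.array([[c['fx'],0,c['cx']],[0,c['fy'],c['cy']],[0,0,1]])
    if 'hand_eye' in c:
        T=np.eye(4);T[:3,:3]=R.from_quat(s['orientation']).as_matrix();T[:3,3]=s['tcp_pos']
        M=T@c['hand_eye'];return K,M[:3,:3],M[:3,3]
    Rm=cv2.Rodrigues(c['rvec'])[0];return K,Rm.T,-Rm.T@c['tvec']
def plane(C,uv,z):
    K,Rm,o=C;d=Rm@np.linalg.solve(K,[uv[0],uv[1],1.]);return o+d*(z-o[2])/d[2]
def proj(C,p):
    K,Rm,o=C;q=K@(Rm.T@(np.asarray(p)-o));return q[:2]/q[2]
def tri(C1,u1,C2,u2):
    P=[]
    for K,Rm,o in(C1,C2):P.append(K@np.hstack([Rm.T,(-Rm.T@o)[:,None]]))
    X=cv2.triangulatePoints(P[0],P[1],np.array(u1,float),np.array(u2,float)).ravel();return X[:3]/X[3]
E
python3 - <<'E'
from h import *
im=cv2.imread('pics/top0.png')
cv2.imwrite('pics/topc.png',cv2.resize(im[160:250,225:415],None,fx=4,fy=4,interpolation=cv2.INTER_CUBIC))
im=cv2.imread('pics/scene0.png')
cv2.imwrite('pics/scenec.png',cv2.resize(im[160:280,210:440],None,fx=3.4,fy=3.4,interpolation=cv2.INTER_CUBIC))
E
```

```text
(no output)
```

View pics/topc.png

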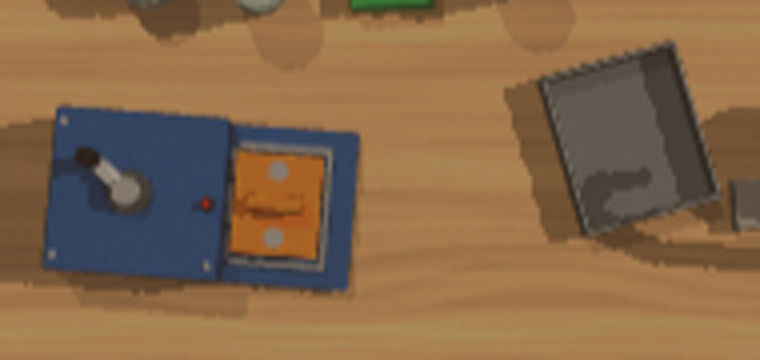

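View pics/scenec.png

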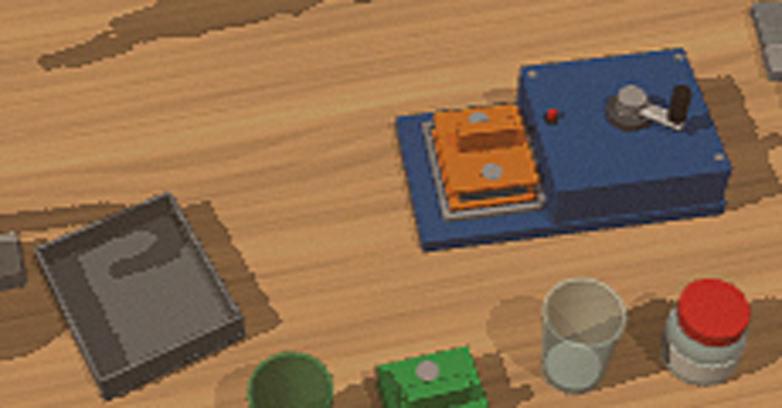

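The crops confirm the choices. The orange cassette is in the blue winder's bed with the red pin at its side. The knob is at crop (88,157) in the top view, the hub at (125,190), and the grey tray spans crop (540–718, 42–237).

```bash
python3 - <<'E'
from h import *
T=cam('top');S=cam('scene')
im=cv2.imread('pics/top0.png');hsv=cv2.cvtColor(im,cv2.COLOR_BGR2HSV)
u=lambda a,b:(225+(a+.5)/4-.5,160+(b+.5)/4-.5)
s=lambda a,b:(210+(a+.5)/3.4-.5,160+(b+.5)/3.4-.5)
c=[plane(T,u(*p),.075) for p in[(57,107),(232,120),(222,280),(43,270)]]
print(np.round(c,4))
y=(c[0]+c[3]-c[1]-c[2])/2; x=(c[0]+c[1]-c[2]-c[3])/2
print('len',np.linalg.norm(x),np.linalg.norm(y),'yaw from y',np.degrees(np.arctan2(-y[0],y[1])),'from x',np.degrees(np.arctan2(x[1],x[0])))
print('housing centre',np.mean(c,0))
# bottom plate far edge corners z=.02
print('bed corners',plane(T,u(359,133),.02),plane(T,u(348,292),.02))
m=cv2.inRange(hsv,(5,150,120),(22,255,255));m[:,:270]=0;m[:,330:]=0;m[:180]=0;m[240:]=0
ct=max(cv2.findContours(m,0,2)[0],key=cv2.contourArea);r=cv2.minAreaRect(ct);print(r,plane(T,r[0],.054))
print('knob tri',tri(T,u(88,157),S,s(682,90)),plane(T,u(88,155),.134))
print('hub',tri(T,u(127,188),S,s(631,93)))
print('pin',tri(T,u(206,203),S,s(552,114)),plane(T,u(206,203),.085))
t=[plane(T,u(*p),.035) for p in[(543,80),(672,43),(718,197),(587,236)]]
print('tray',np.round(t,4),np.mean(t,0))
t=[plane(S,s(*p),.035) for p in[(38,248),(170,196),(244,320),(105,382)]]
print(np.round(t,4),np.mean(t,0))
E
```

```text
[[0.6102 0.281  0.075 ]
 [0.5971 0.1105 0.075 ]
 [0.4422 0.1191 0.075 ]
 [0.452  0.2921 0.075 ]]
len 0.1568561151072423 0.1721747965229801 yaw from y -3.8178490494988173 from x -3.6074311531264303
housing centre [0.52537715 0.20069426 0.075     ]
bed corners [ 0.5898039  -0.01128451  0.02      ] [ 4.30418399e-01 -3.26296593e-04  2.00000000e-02]
((293.8299255371094, 210.88070678710938), (21.44536018371582, 25.15020751953125), 4.085616588592529) [0.51555003 0.06832512 0.054     ]
knob tri [0.556177   0.23787724 0.13605626] [0.55803455 0.23776178 0.134     ]
hub [0.52839407 0.20409786 0.11005819]
pin [0.51562702 0.13273892 0.0838475 ] [0.51590067 0.13382323 0.085     ]
tray [[ 0.6409 -0.1951  0.035 ]
 [ 0.6777 -0.3239  0.035 ]
 [ 0.5238 -0.3668  0.035 ]
 [ 0.4854 -0.2371  0.035 ]] [ 0.5819611  -0.28072433  0.035     ]
[[ 0.5251 -0.3697  0.035 ]
 [ 0.4924 -0.2406  0.035 ]
 [ 0.6465 -0.1943  0.035 ]
 [ 0.6816 -0.323   0.035 ]] [ 0.58641789 -0.28192024  0.035     ]
```

```bash
cat >> h.py <<'E'
def toc(p,t=0,q=None):
    """world target p of TCP -> shift in cm in tool axes"""
    s=robot.observe();Rm=R.from_quat(s['orientation']).as_matrix()
    return np.round(100*Rm.T@(np.asarray(p)-s['tcp_pos']),2)
def yaw(s):
    Rm=R.from_quat(s['orientation']).as_matrix();z=Rm[:,2];return np.degrees(np.arctan2(z[1],z[0]))
E
python3 - <<'E'
from h import *
s=robot.observe();print(np.round(R.from_quat(s['orientation']).as_matrix(),4),yaw(s))
print('way',toc([.5,-.2,.40]),'knob above',toc([.556,.238,.36]))
E
```

```text
[[-7.000e-04  8.966e-01  4.429e-01]
 [ 1.300e-03  4.429e-01 -8.966e-01]
 [-1.000e+00 -0.000e+00 -1.500e-03]] -63.71214504322931
way [  0.42  35.97 -22.41] knob above [  4.48  60.39 -59.2 ]
```

{"name": "drive_tool", "arguments": {
  "series": [
    [1, 0, 18, -11, -0.1],
    [1, 0, 36, -22, -0.2],
    [1, 0, 36, -22, -0.3],
    [1, 0, 36, -22, -0.326],
    [1, 0, 36, -22, -0.326],
    [1, 0, 36, -22, -0.326],
    [1, 0, 36, -22, -0.326],
    [1, 0, 36, -22, -0.326],
    [1, 0, 36, -22, -0.326],
    [1, 1, 48, -41, -0.326]
  ]
}}

```text
clock: 1.15
tcp_pos: [0.5079, -0.1557, 0.402]
orientation: [0.272, 0.653, -0.273, 0.653]
ft_force: [1.1, -1.0, -0.3]
opening: 0.0853
```

```bash
python3 - <<'E'
from h import *
s=robot.observe();print(s['tcp_pos'],yaw(s),s['qpos'],toc([.530,.215,.38]),toc([.556,.238,.36]))
E
```

```text
[ 0.50789926 -0.15568398  0.40202257] -45.27074500231884 [ 0.51278291  0.20015424 -0.31990518  1.62070295  0.06565766  1.33111397
 -0.60688109] [  2.16  27.66 -24.78] [  4.15  31.13 -24.59]
```

{"name": "drive_tool", "arguments": {
  "series": [
    [1, 0, 15, -12, 0],
    [1, 2, 29, -23, 0],
    [1, 2, 29, -23, 0],
    [1, 2, 29, -23, 0],
    [1, 2, 29, -23, 0],
    [1, 2, 29, -23, 0],
    [1, 2, 29, -23, 0],
    [1, 2, 29, -23, 0],
    [1, 2, 29, -23, 0],
    [1, 2, 29, -23, 0]
  ]
}}

```text
clock: 2.15
tcp_pos: [0.5499, 0.2137, 0.382]
orientation: [0.27, 0.654, -0.271, 0.653]
ft_force: [0.4, -0.1, 0.1]
opening: 0.0855
```

```bash
python3 - <<'E'
from h import *
s=robot.observe();print(s['tcp_pos'],yaw(s),s['ft_force'])
C=cam('wrist',s);print('pred knob',proj(C,[.556,.238,.134]),'hub',proj(C,[.5257,.2057,.11]))
cv2.imwrite('pics/w1.png',robot.get_image('wrist')[:,:,::-1])
E
```

```text
[0.54994434 0.21369373 0.38198906] -44.985656307258616 [ 0.36800864 -0.08690599  0.11479921]
pred knob [300.29069798 171.8034704 ] hub [304.97125808 225.0039923 ]
```

View pics/w1.png

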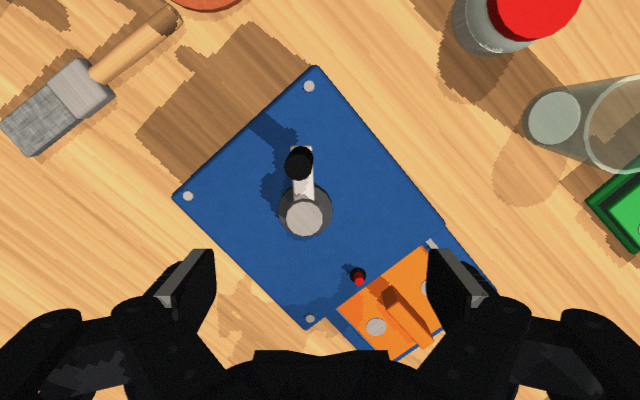

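Wrist view: hub cap at (304,217), knob top near (299,163), housing corners at (316,66), (174,195), (307,328) and (444,222), and the red pin at (358,275). I'll refine from these.

```bash
python3 - <<'E'
from h import *
s=robot.observe();C=cam('wrist',s)
im=cv2.imread('pics/w1.png')
cv2.imwrite('pics/w1c.png',cv2.resize(im[130:250,240:400],None,fx=4.5,fy=4.5,interpolation=cv2.INTER_CUBIC))
c=np.array([plane(C,p,.075) for p in[(316,66),(174,195),(307,328),(444,222)]]);print(np.round(c,4),c.mean(0))
a=(c[0]-c[3]+c[1]-c[2])/2;b=(c[0]-c[1]+c[3]-c[2])/2
print(np.linalg.norm(a),np.degrees(np.arctan2(-a[0],a[1])),np.linalg.norm(b),np.degrees(np.arctan2(b[1],b[0])))
print('knob',plane(C,(299,163),.134),'hub',plane(C,(304,217),.11),'pin',plane(C,(359,281),.087))
T=cam('top')
print('hub tri',tri(T,(225+127.5/4-.5,160+188.5/4-.5),C,(304,217)),'knob tri',tri(T,(225+88.5/4-.5,160+156.5/4-.5),C,(299,163)))
E
```

```text
[[0.6107 0.2776 0.075 ]
 [0.4593 0.2897 0.075 ]
 [0.4461 0.1261 0.075 ]
 [0.599  0.1167 0.075 ]] [0.52879541 0.20252425 0.075     ]
0.16278951551041093 -4.383235657219641 0.15254136037102925 -4.045043313039031
knob [0.55989486 0.24119756 0.134     ] hub [0.52997595 0.20924733 0.11      ] pin [0.5155759  0.13284707 0.087     ]
hub tri [0.52869166 0.20721989 0.10299122] knob tri [0.55803323 0.24017793 0.12270241]
```

View pics/w1c.png

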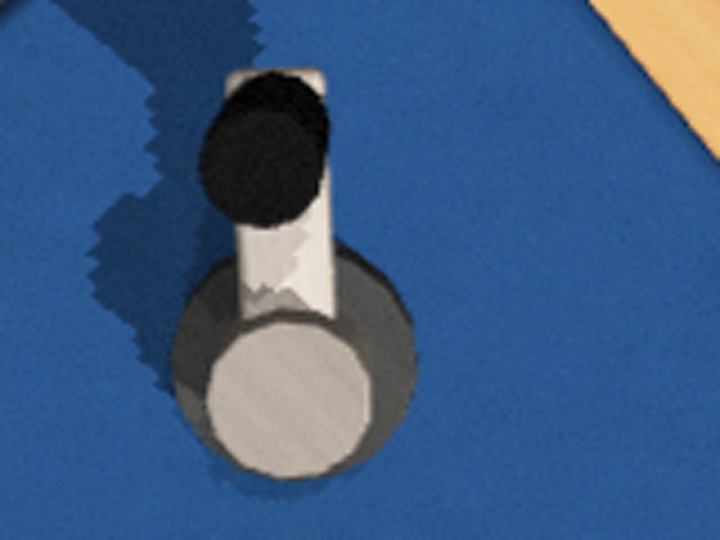

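```bash
python3 - <<'E'
from h import *
s=robot.observe();C=cam('wrist',s);T=cam('top')
for z in(.1,.103,.107,.11):print('hub',z,plane(C,(303.8,218.5),z),plane(T,(225+127.5/4-.5,160+188.5/4-.5),z))
k=plane(C,(297.8,166.9),.134);print('knob',k)
print(toc([.558,.239,.275]))
E
```

```text
hub 0.1 [0.52623114 0.206436   0.1       ] [0.52946882 0.20726052 0.1       ]
hub 0.103 [0.52707829 0.20707104 0.103     ] [0.52926876 0.20671042 0.103     ]
hub 0.107 [0.52820783 0.20791777 0.107     ] [0.52900201 0.20597695 0.107     ]
hub 0.11 [0.52905498 0.20855282 0.11      ] [0.52880195 0.20542685 0.11      ]
knob [0.55759307 0.24001626 0.134     ]
[10.71  2.42 -1.33]
```

{"name": "drive_tool", "arguments": {
  "series": [
    [1, 3, 2.4, -1.4, 0],
    [1, 7, 2.4, -1.4, 0],
    [1, 10.6, 2.4, -1.4, 0],
    [1, 10.6, 2.4, -1.4, 0],
    [0.5, 10.6, 2.4, -1.4, 0],
    [0, 10.6, 2.4, -1.4, 0],
    [0, 10.6, 2.4, -1.4, 0],
    [0, 10.6, 2.4, -1.4, 0],
    [0, 10.6, 2.4, -1.4, 0],
    [0, 10.6, 2.4, -1.4, 0]
  ]
}}

```text
clock: 3.2
tcp_pos: [0.5571, 0.2411, 0.2778]
orientation: [0.271, 0.653, -0.27, 0.654]
ft_force: [-1.5, -0.2, 5.5]
opening: 0.0166
```

```bash
python3 - <<'E'
from h import *
s=robot.observe();print(s['tcp_pos'],yaw(s),s['ft_force'],s['opening'])
C=cam('wrist',s)
cv2.imwrite('pics/w2.png',robot.get_image('wrist')[:,:,::-1])
E
```

```text
[0.55713311 0.24105469 0.2778015 ] -45.00948629413968 [-1.4678915  -0.17881054  5.51875838] 0.016582054874952908
```

View pics/w2.png

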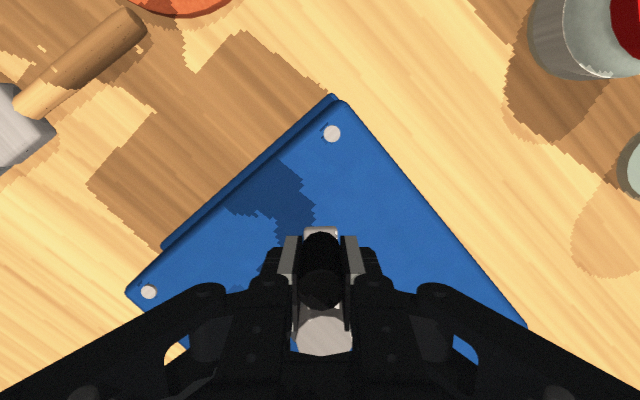

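The knob is held (opening 17 mm, and the picture shows it between the pads). First trial arc is about 45° clockwise.

{"name": "drive_tool", "arguments": {
  "series": [
    [0, 0, 0, 0.7, 0],
    [0, 0, -0.12, 1.4, 0],
    [0, 0, -0.35, 2.07, 0],
    [0, 0, -0.67, 2.7, 0],
    [0, 0, -1.09, 3.27, 0]
  ]
}}

```text
clock: 3.75
tcp_pos: [0.571, 0.2145, 0.278]
orientation: [0.271, 0.655, -0.267, 0.653]
ft_force: [-3.8, 12.8, 3.3]
opening: 0.0165
```

```bash
python3 - <<'E'
from h import *
s=robot.observe();print(s['tcp_pos'],yaw(s),s['ft_force'],s['opening'])
d=s['tcp_pos'][:2]-[.528,.2066];print(np.hypot(*d),np.degrees(np.arctan2(d[1],d[0])))
Rm=R.from_quat(s['orientation']).as_matrix();print('tool F',Rm.T@s['ft_force'], 'moved',100*Rm.T@(s['tcp_pos']-[.55713,.24105,.2778]))
E
```

```text
[0.57099834 0.2144995  0.27797024] -44.71125969604431 [-3.76311392 12.75373538  3.34554128] 0.016490967640372656
0.043717950851639625 10.410093534106146
tool F [ -3.25725001   6.43275015 -11.662825  ] moved [-0.03527487 -0.9109881   2.85337408]
```

```bash
python3 - <<'E'
import numpy as np
for a in (41,131,221,311):
    r=np.radians(a+9*np.arange(1,11));a0=np.radians(a)
    print(a,[[0,0,round(4.5*(np.cos(t)-np.cos(a0)),2),round(4.5*(np.sin(t)-np.sin(a0)),2),0] for t in r])
E
```

```text
41 [[0, 0, np.float64(-0.5), np.float64(0.49), 0], [0, 0, np.float64(-1.08), np.float64(0.9), 0], [0, 0, np.float64(-1.71), np.float64(1.22), 0], [0, 0, np.float64(-2.38), np.float64(1.43), 0], [0, 0, np.float64(-3.08), np.float64(1.54), 0], [0, 0, np.float64(-3.79), np.float64(1.53), 0], [0, 0, np.float64(-4.48), np.float64(1.41), 0], [0, 0, np.float64(-5.15), np.float64(1.19), 0], [0, 0, np.float64(-5.78), np.float64(0.86), 0], [0, 0, np.float64(-6.35), np.float64(0.44), 0]]
131 [[0, 0, np.float64(-0.49), np.float64(-0.5), 0], [0, 0, np.float64(-0.9), np.float64(-1.08), 0], [0, 0, np.float64(-1.22), np.float64(-1.71), 0], [0, 0, np.float64(-1.43), np.float64(-2.38), 0], [0, 0, np.float64(-1.54), np.float64(-3.08), 0], [0, 0, np.float64(-1.53), np.float64(-3.79), 0], [0, 0, np.float64(-1.41), np.float64(-4.48), 0], [0, 0, np.float64(-1.19), np.float64(-5.15), 0], [0, 0, np.float64(-0.86), np.float64(-5.78), 0], [0, 0, np.float64(-0.44), np.float64(-6.35), 0]]
221 [[0, 0, np.float64(0.5), np.float64(-0.49), 0], [0, 0, np.float64(1.08), np.float64(-0.9), 0], [0, 0, np.float64(1.71), np.float64(-1.22), 0], [0, 0, np.float64(2.38), np.float64(-1.43), 0], [0, 0, np.float64(3.08), np.float64(-1.54), 0], [0, 0, np.float64(3.79), np.float64(-1.53), 0], [0, 0, np.float64(4.48), np.float64(-1.41), 0], [0, 0, np.float64(5.15), np.float64(-1.19), 0], [0, 0, np.float64(5.78), np.float64(-0.86), 0], [0, 0, np.float64(6.35), np.float64(-0.44), 0]]
311 [[0, 0, np.float64(0.49), np.float64(0.5), 0], [0, 0, np.float64(0.9), np.float64(1.08), 0], [0, 0, np.float64(1.22), np.float64(1.71), 0], [0, 0, np.float64(1.43), np.float64(2.38), 0], [0, 0, np.float64(1.54), np.float64(3.08), 0], [0, 0, np.float64(1.53), np.float64(3.79), 0], [0, 0, np.float64(1.41), np.float64(4.48), 0], [0, 0, np.float64(1.19), np.float64(5.15), 0], [0, 0, np.float64(0.86), np.float64(5.78), 0], [0, 0, np.float64(0.44), np.float64(6.35), 0]]
```

{"name": "drive_tool", "arguments": {
  "series": [
    [0, 0, -0.5, 0.49, 0],
    [0, 0, -1.08, 0.9, 0],
    [0, 0, -1.71, 1.22, 0],
    [0, 0, -2.38, 1.43, 0],
    [0, 0, -3.08, 1.54, 0],
    [0, 0, -3.79, 1.53, 0],
    [0, 0, -4.48, 1.41, 0],
    [0, 0, -5.15, 1.19, 0],
    [0, 0, -5.78, 0.86, 0],
    [0, 0, -6.35, 0.44, 0]
  ]
}}

```text
clock: 4.75
tcp_pos: [0.5325, 0.163, 0.2783]
orientation: [0.273, 0.651, -0.268, 0.655]
ft_force: [12.4, 4.8, -2.9]
opening: 0.0163
```

```bash
cat > chk.py <<'E'
from h import *
s=robot.observe();print(s['tcp_pos'],yaw(s))
d=s['tcp_pos'][:2]-[.528,.2066];th=np.arctan2(d[1],d[0]);print('r',np.hypot(*d),'phi',45-np.degrees(th))
f=s['ft_force'];print('radial',f[:2]@[np.cos(th),np.sin(th)],'against cw',f[:2]@[-np.sin(th),np.cos(th)],'z',f[2])
E
python3 chk.py
```

```text
[0.53252456 0.16296347 0.27829107] -45.00260250168135
r 0.04387047508209033 phi 129.0802972793806
radial -3.538308528398182 against cw 12.834916123486554 z -2.912169350493053
```

{"name": "drive_tool", "arguments": {
  "series": [
    [0, 0, -0.49, -0.5, 0],
    [0, 0, -0.9, -1.08, 0],
    [0, 0, -1.22, -1.71, 0],
    [0, 0, -1.43, -2.38, 0],
    [0, 0, -1.54, -3.08, 0],
    [0, 0, -1.53, -3.79, 0],
    [0, 0, -1.41, -4.48, 0],
    [0, 0, -1.19, -5.15, 0],
    [0, 0, -0.86, -5.78, 0],
    [0, 0, -0.44, -6.35, 0]
  ]
}}

```text
clock: 5.75
tcp_pos: [0.4829, 0.2, 0.2776]
orientation: [0.27, 0.652, -0.275, 0.653]
ft_force: [-10.8, -15.8, 19.9]
opening: 0.0167
```

```bash
python3 chk.py
```

```text
[0.48290485 0.20003626 0.27758543] -45.271294581339916
r 0.045570331525034834 phi 216.7185818664663
radial 12.95946028930048 against cw 14.062348450239659 z 19.889910691957112
```

{"name": "drive_tool", "arguments": {
  "series": [
    [0, -0.1, 0, -0.12, 0],
    [0, -0.1, 0, -0.12, 0]
  ]
}}

```text
clock: 5.95
tcp_pos: [0.4821, 0.2024, 0.278]
orientation: [0.27, 0.652, -0.273, 0.653]
ft_force: [-3.0, -8.5, 8.8]
opening: 0.0162
```

```bash
python3 chk.py
```

```text
[0.48207408 0.20237111 0.27799958] -45.14637131029275
r 0.04612020507256666 phi 219.73899820468955
radial 3.787432536121581 against cw 8.217577501684572 z 8.790149906981025
```

{"name": "drive_tool", "arguments": {
  "series": [
    [0, 0, 0.5, -0.49, 0],
    [0, 0, 1.08, -0.9, 0],
    [0, 0, 1.71, -1.22, 0],
    [0, 0, 2.38, -1.43, 0],
    [0, 0, 3.08, -1.54, 0],
    [0, 0, 3.79, -1.53, 0],
    [0, 0, 4.48, -1.41, 0],
    [0, 0, 5.15, -1.19, 0],
    [0, 0, 5.78, -0.86, 0],
    [0, 0, 6.35, -0.44, 0]
  ]
}}

```text
clock: 6.95
tcp_pos: [0.5216, 0.2533, 0.2777]
orientation: [0.269, 0.655, -0.271, 0.652]
ft_force: [-12.9, -3.3, 9.4]
opening: 0.0161
```

```bash
sed -i 's/\[.528,.2066\]/[.5272,.2074]/' chk.py; python3 chk.py
```

```text
[0.52164855 0.2532683  0.27769237] -44.909773811237145
r 0.04620302665429541 phi -51.90095399208457
radial -1.710097093523178 against cw 13.235981224874635 z 9.397427788876387
```

{"name": "drive_tool", "arguments": {
  "series": [
    [0, 0, 0.49, 0.5, 0],
    [0, 0, 0.9, 1.08, 0],
    [0, 0, 1.22, 1.71, 0],
    [0, 0, 1.43, 2.38, 0],
    [0, 0, 1.54, 3.08, 0],
    [0, 0, 1.53, 3.79, 0],
    [0, 0, 1.41, 4.48, 0],
    [0, 0, 1.19, 5.15, 0],
    [0, 0, 0.86, 5.78, 0],
    [0, 0, 0.44, 6.35, 0]
  ]
}}

```text
clock: 7.95
tcp_pos: [0.5705, 0.2152, 0.2783]
orientation: [0.271, 0.655, -0.267, 0.653]
ft_force: [0.5, 13.2, -2.3]
opening: 0.0161
```

```bash
python3 chk.py
```

```text
[0.57051649 0.21518883 0.27833282] -44.71864796074214
r 0.04401117920972955 phi 34.80644917345981
radial 2.787498557663729 against cw 12.89181578080954 z -2.264434079550023
```

{"name": "drive_tool", "arguments": {
  "series": [
    [0, 0, -0.5, 0.49, 0],
    [0, 0, -1.08, 0.9, 0],
    [0, 0, -1.71, 1.22, 0],
    [0, 0, -2.38, 1.43, 0],
    [0, 0, -3.08, 1.54, 0],
    [0, 0, -3.79, 1.53, 0],
    [0, 0, -4.48, 1.41, 0],
    [0, 0, -5.15, 1.19, 0],
    [0, 0, -5.78, 0.86, 0],
    [0, 0, -6.35, 0.44, 0]
  ]
}}

```text
clock: 8.95
tcp_pos: [0.5315, 0.1631, 0.2785]
orientation: [0.273, 0.651, -0.269, 0.655]
ft_force: [12.5, 4.4, -7.4]
opening: 0.0162
```

```bash
python3 chk.py
```

```text
[0.53154454 0.16306136 0.27852202] -45.042335155252786
r 0.044550977637082115 phi 129.40371251651942
radial -3.1209413976485076 against cw 12.831808915408358 z -7.446057291320367
```

{"name": "drive_tool", "arguments": {
  "series": [
    [0, 0, -0.49, -0.5, 0],
    [0, 0, -0.9, -1.08, 0],
    [0, 0, -1.22, -1.71, 0],
    [0, 0, -1.43, -2.38, 0],
    [0, 0, -1.54, -3.08, 0],
    [0, 0, -1.53, -3.79, 0],
    [0, 0, -1.41, -4.48, 0],
    [0, 0, -1.19, -5.15, 0],
    [0, 0, -0.86, -5.78, 0],
    [0, 0, -0.44, -6.35, 0]
  ]
}}

```text
clock: 9.95
tcp_pos: [0.4825, 0.2009, 0.2779]
orientation: [0.27, 0.652, -0.274, 0.653]
ft_force: [-4.0, -14.8, 11.1]
opening: 0.016
```

```bash
python3 chk.py
```

```text
[0.48245951 0.20092989 0.27790318] -45.271869213952215
r 0.04520590652565293 phi 216.77126382721684
radial 6.077866992220436 against cw 14.028155667282082 z 11.129716249085273
```

{"name": "drive_tool", "arguments": {
  "series": [
    [0, 0, 0.5, -0.49, 0],
    [0, 0, 1.08, -0.9, 0],
    [0, 0, 1.71, -1.22, 0],
    [0, 0, 2.38, -1.43, 0],
    [0, 0, 3.08, -1.54, 0],
    [0, 0, 3.79, -1.53, 0],
    [0, 0, 4.48, -1.41, 0],
    [0, 0, 5.15, -1.19, 0],
    [0, 0, 5.78, -0.86, 0],
    [0, 0, 6.35, -0.44, 0]
  ]
}}

```text
clock: 10.95
tcp_pos: [0.5244, 0.2531, 0.278]
orientation: [0.271, 0.653, -0.27, 0.654]
ft_force: [-0.7, 0.7, 5.6]
opening: 0.0161
```

```bash
python3 chk.py
```

```text
[0.52444494 0.25311343 0.27797949] -45.011220119517425
r 0.04579637885648481 phi -48.448930287254655
radial 0.7005945797112884 against cw 0.6374123055518206 z 5.598684389755551
```

The drag fell from 14 N to 0.6 N, so the film is off. I'll stop cranking here, release the knob and lift clear.

{"name": "drive_tool", "arguments": {
  "series": [
    [0.6, 0, 0, 0, 0],
    [0.6, 0, 0, 0, 0],
    [0.6, 0, 0, 0, 0],
    [0.6, 0, 0, 0, 0],
    [0.6, -3, 0, 0, 0],
    [0.6, -6, 0, 0, 0],
    [0.6, -10, 0, 0, 0],
    [0.6, -10, 0, 0, 0]
  ]
}}

```text
clock: 11.75
tcp_pos: [0.5243, 0.2534, 0.3835]
orientation: [0.273, 0.651, -0.268, 0.655]
ft_force: [-0.8, -0.1, 0.6]
opening: 0.0512
```

```bash
python3 chk.py; python3 - <<'E'
from h import *
s=robot.observe();print(s['opening'],toc([.517,.067,.36]))
im=robot.get_image('scene')[:,:,::-1];cv2.imwrite('pics/s2.png',cv2.resize(im[150:280,210:440],None,fx=3.4,fy=3.4,interpolation=cv2.INTER_CUBIC))
E
```

```text
[0.52425021 0.25343638 0.3834769 ] -45.021692356521974
r 0.046130784331408166 phi -48.66623201568967
radial -0.05011207916370145 against cw 0.8063137863895888 z 0.6125135465545439
0.05124985562359635 [  2.27 -13.71  12.67]
```

View pics/s2.png

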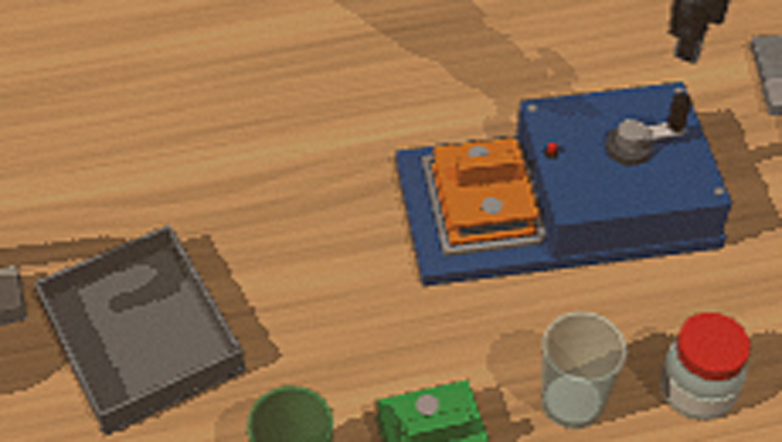

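The gripper is clear of the crank and the red pin is still up at crop (552,148). Next I'll move above the cassette and turn the jaw to the rib.

{"name": "drive_tool", "arguments": {
  "series": [
    [0.6, 0, -5, 4.6, -0.14],
    [0.6, 1, -13.7, 12.7, -0.28],
    [0.6, 1, -13.7, 12.7, -0.42],
    [0.6, 1, -13.7, 12.7, -0.56],
    [0.6, 1, -13.7, 12.7, -0.7],
    [0.6, 1, -13.7, 12.7, -0.717],
    [0.6, 1, -13.7, 12.7, -0.717],
    [0.6, 1, -13.7, 12.7, -0.717]
  ]
}}

```text
clock: 12.6
tcp_pos: [0.5162, 0.0659, 0.3668]
orientation: [0.025, 0.707, -0.025, 0.706]
ft_force: [-0.0, -0.5, 0.3]
opening: 0.0512
```

```bash
python3 - <<'E'
from h import *
s=robot.observe();print(s['tcp_pos'],yaw(s),s['ft_force'])
C=cam('wrist',s);print('pred rib top',proj(C,[.517,.067,.084]))
cv2.imwrite('pics/w3.png',robot.get_image('wrist')[:,:,::-1])
E
```

```text
[0.51618426 0.06587257 0.36684675] -4.013385823693999 [-0.02789046 -0.4511363   0.25282979]
pred rib top [322.44140364 189.71357238]
```

View pics/w3.png

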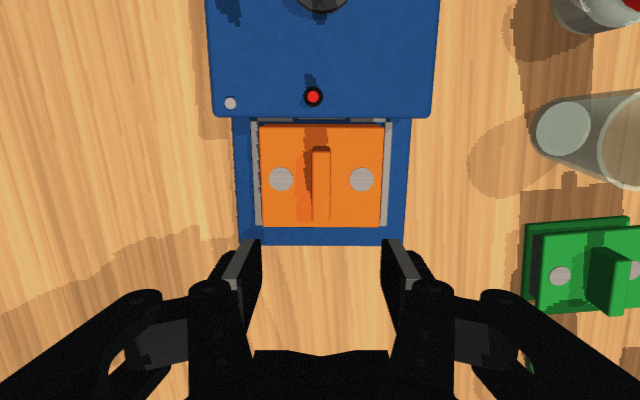

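Wrist view: the cassette is square to the image. Its rib top spans about (312–330, 152–221), and the red pin is up at (313,97).

```bash
python3 - <<'E'
from h import *
s=robot.observe();C=cam('wrist',s)
print(plane(C,(321.2,186.5),.084),np.mean([plane(C,p,.054) for p in[(260,126),(384,126),(382,227),(261,226)]],0))
print(toc([.517,.068,.231]))
E
```

```text
[0.51637639 0.06966616 0.084     ] [0.51684125 0.0691332  0.054     ]
[13.6   0.2   0.07]
```

{"name": "drive_tool", "arguments": {
  "series": [
    [0.6, 4, 0.3, 0, 0],
    [0.6, 8, 0.3, 0, 0],
    [0.6, 11.5, 0.3, 0, 0],
    [0.6, 13.4, 0.3, 0, 0],
    [0.6, 13.4, 0.3, 0, 0],
    [0, 13.4, 0.3, 0, 0],
    [0, 13.4, 0.3, 0, 0],
    [0, 13.4, 0.3, 0, 0],
    [0, 13.4, 0.3, 0, 0],
    [0, 13.4, 0.3, 0, 0]
  ]
}}

```text
clock: 13.65
tcp_pos: [0.5174, 0.0691, 0.2353]
orientation: [0.025, 0.706, -0.024, 0.708]
ft_force: [0.1, -0.3, 6.7]
opening: 0.0126
```

{"name": "drive_tool", "arguments": {
  "series": [
    [0, -0.2, 0, 0, 0],
    [0, -0.4, 0, 0, 0],
    [0, -0.4, 0, 0, 0]
  ]
}}

```text
clock: 13.95
tcp_pos: [0.5167, 0.0686, 0.2378]
orientation: [0.024, 0.707, -0.024, 0.707]
ft_force: [0.7, 0.6, -2.2]
opening: 0.0127
```

```bash
python3 - <<'E'
from h import *
s=robot.observe();print(s['tcp_pos'],yaw(s),s['ft_force'],s['opening'],s['wrist_torque'])
cv2.imwrite('pics/w4.png',robot.get_image('wrist')[:,:,::-1])
E
```

```text
[0.51667772 0.06861861 0.23780411] -3.960221560961885 [ 0.70535598  0.59577218 -2.18079741] 0.012662845294906699 [-0.06089787 -0.01204162  0.06406771]
```

View pics/w4.png

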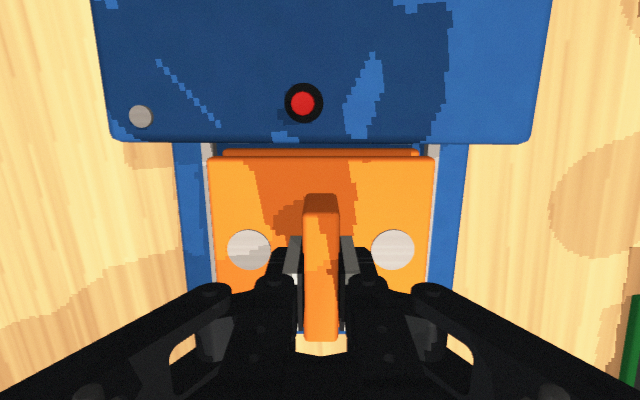

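The rib is held, and the load is 2.2 N, which is just the cassette's weight, so the catch is free. I'll lift slowly.

{"name": "drive_tool", "arguments": {
  "series": [
    [0, -0.5, 0, 0, 0],
    [0, -1, 0, 0, 0],
    [0, -2, 0, 0, 0],
    [0, -3.5, 0, 0, 0],
    [0, -5.5, 0, 0, 0],
    [0, -7.5, 0, 0, 0],
    [0, -9.5, 0, 0, 0],
    [0, -11, 0, 0, 0],
    [0, -11, 0, 0, 0],
    [0, -11, 0, 0, 0]
  ]
}}

```text
clock: 15.0
tcp_pos: [0.5166, 0.0687, 0.3477]
orientation: [0.024, 0.706, -0.024, 0.707]
ft_force: [0.0, 0.1, -2.6]
opening: 0.0128
```

```bash
python3 - <<'E'
from h import *
s=robot.observe();print(s['tcp_pos'],yaw(s),s['ft_force'],s['opening'])
print(toc([.584,-.281,.345]))
im=robot.get_image('scene')[:,:,::-1];cv2.imwrite('pics/s3.png',im)
cv2.imwrite('pics/t3.png',robot.get_image('top')[:,:,::-1])
E
```

```text
[0.51659038 0.0687079  0.34768159] -3.9565355007102356 [ 0.00359214  0.14695282 -2.61205816] 0.012757569177331568
[  0.28 -34.42   9.14]
```

View pics/s3.png

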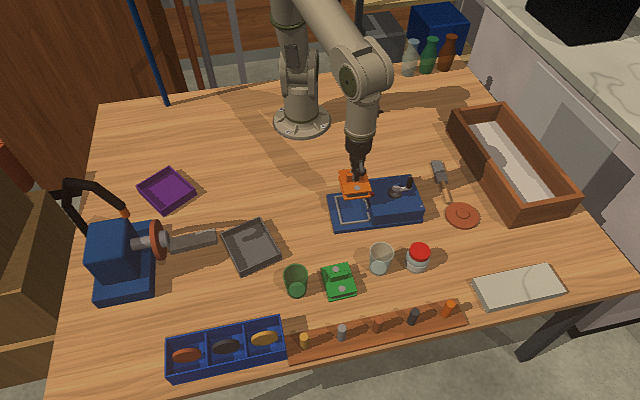

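{"name": "drive_tool", "arguments": {
  "series": [
    [0, 0, -2, 0.5, -0.05],
    [0, 0, -6, 1.5, -0.1],
    [0, 0, -10.5, 2.8, -0.15],
    [0, 0, -15, 4, -0.2],
    [0, 0, -19.5, 5.2, -0.25],
    [0, 0, -24, 6.4, -0.3],
    [0, 0, -28.5, 7.6, -0.343],
    [0, 0, -32, 8.5, -0.343],
    [0, 0, -34.4, 9.1, -0.343],
    [0, 0, -34.4, 9.1, -0.343]
  ]
}}

```text
clock: 16.1
tcp_pos: [0.5826, -0.2861, 0.3451]
orientation: [-0.094, 0.702, 0.094, 0.7]
ft_force: [1.0, -1.0, -2.3]
opening: 0.0124
```

{"name": "drive_tool", "arguments": {
  "series": [
    [0, 0, 0, 0, 0],
    [0, 0, 0, 0, 0]
  ]
}}

```text
clock: 16.3
tcp_pos: [0.5839, -0.2792, 0.3468]
orientation: [-0.097, 0.701, 0.098, 0.7]
ft_force: [-0.1, 0.2, -1.8]
opening: 0.0128
```

```bash
python3 - <<'E'
from h import *
s=robot.observe();print(s['tcp_pos'],yaw(s),s['ft_force'],s['opening'])
C=cam('wrist',s)
print(toc([.584,-.281,.35]),'predicted tray corners',[np.round(proj(C,p+[.035])) for p in([.643,-.195],[.679,-.324],[.524,-.368],[.488,-.239])])
cv2.imwrite('pics/w5.png',robot.get_image('wrist')[:,:,::-1])
cv2.imwrite('pics/t5.png',cv2.resize(robot.get_image('top')[150:260,300:480,::-1],None,fx=4,fy=4))
E
```

```text
[ 0.58392731 -0.27922018  0.3467642 ] 15.81360147002359 [-0.05810865  0.15451802 -1.76561927] 0.012772242746769746
[-0.32 -0.17 -0.04] predicted tray corners [array([425., 101.]), array([412., 260.]), array([227., 260.]), array([216., 101.])]
```

View pics/w5.png

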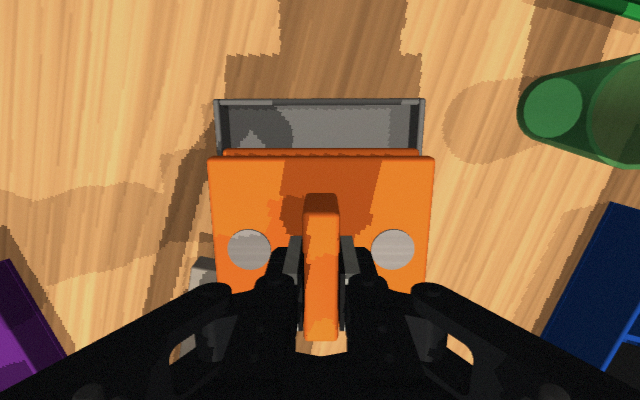

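View pics/t5.png

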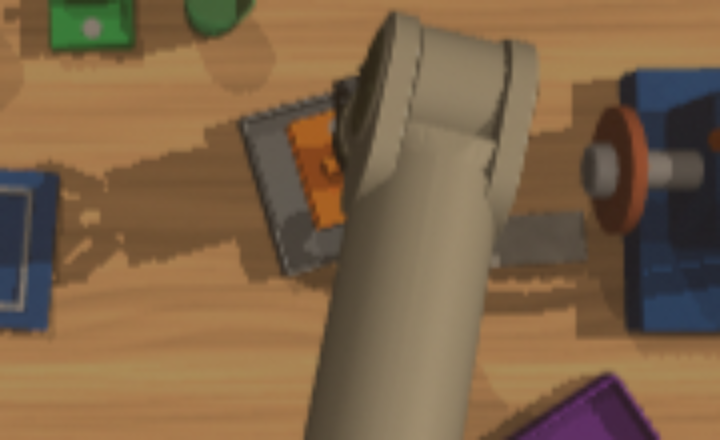

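The cassette is square over the grey tray: far rim corners are at (215,100) and (425,99), predicted (216,101) and (425,101). Next I'll lower it, with the last part slow.

{"name": "drive_tool", "arguments": {
  "series": [
    [0, 2, -0.15, 0, 0],
    [0, 4.5, -0.15, 0, 0],
    [0, 7, -0.15, 0, 0],
    [0, 9, -0.15, 0, 0],
    [0, 10.5, -0.15, 0, 0],
    [0, 11.3, -0.15, 0, 0],
    [0, 11.8, -0.15, 0, 0],
    [0, 12.1, -0.15, 0, 0],
    [0, 12.1, -0.15, 0, 0],
    [0, 12.1, -0.15, 0, 0]
  ]
}}

```text
clock: 17.4
tcp_pos: [0.5844, -0.2823, 0.2273]
orientation: [-0.097, 0.7, 0.096, 0.701]
ft_force: [0.0, -0.9, -1.8]
opening: 0.0129
```

{"name": "drive_tool", "arguments": {
  "series": [
    [0, 0.2, 0, 0, 0],
    [0, 0.4, 0, 0, 0],
    [0, 0.5, 0, 0, 0],
    [0, 0.6, 0, 0, 0],
    [0, 0.6, 0, 0, 0]
  ]
}}

```text
clock: 17.9
tcp_pos: [0.5841, -0.2822, 0.2205]
orientation: [-0.097, 0.7, 0.097, 0.7]
ft_force: [0.2, -0.0, -2.2]
opening: 0.0127
```

Not yet down (2.2 N is still carried). I'll go on in 1 mm steps.

{"name": "drive_tool", "arguments": {
  "series": [
    [0, 0.1, 0, 0, 0],
    [0, 0.2, 0, 0, 0],
    [0, 0.2, 0, 0, 0]
  ]
}}

```text
clock: 18.2
tcp_pos: [0.5842, -0.2821, 0.2203]
orientation: [-0.097, 0.7, 0.096, 0.701]
ft_force: [-6.6, 2.2, 12.0]
opening: 0.0128
```

Touched down. I'll ease off and open.

{"name": "drive_tool", "arguments": {
  "series": [
    [0, -0.12, 0, 0, 0],
    [0, -0.12, 0, 0, 0],
    [0.5, -0.12, 0, 0, 0],
    [0.5, -0.12, 0, 0, 0],
    [0.5, -0.12, 0, 0, 0],
    [0.5, -0.12, 0, 0, 0],
    [0.5, -3, 0, 0, 0],
    [0.5, -7, 0, 0, 0],
    [0.5, -11, 0, 0, 0],
    [0.5, -14, 0, 0, 0]
  ]
}}

```text
clock: 19.2
tcp_pos: [0.5844, -0.2821, 0.3613]
orientation: [-0.097, 0.7, 0.096, 0.701]
ft_force: [0.5, -0.2, 0.1]
opening: 0.0427
```

{"name": "drive_tool", "arguments": {
  "series": [
    [0.5, 0, 5, 0, 0],
    [0.5, 0, 10, 0, 0],
    [0.5, 0, 10, 0, 0]
  ]
}}

```text
clock: 19.5
tcp_pos: [0.5567, -0.1775, 0.3592]
orientation: [-0.099, 0.7, 0.101, 0.7]
ft_force: [-0.0, -0.3, 0.2]
opening: 0.043
```

```bash
python3 - <<'E'
from h import *
s=robot.observe();print(s['tcp_pos'],s['ft_force'],s['opening'])
for n in('wrist','scene'):cv2.imwrite(f'pics/{n}6.png',robot.get_image(n)[:,:,::-1])
E
```

```text
[ 0.55668851 -0.1774786   0.35920042] [-0.0288046  -0.29451825  0.23096734] 0.04299302173677626
```

View pics/wrist6.png

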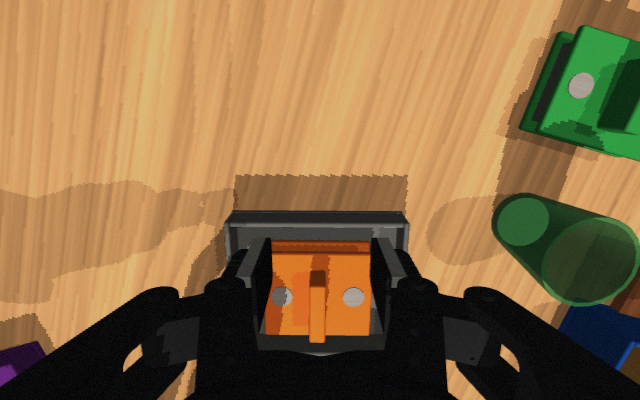

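View pics/scene6.png

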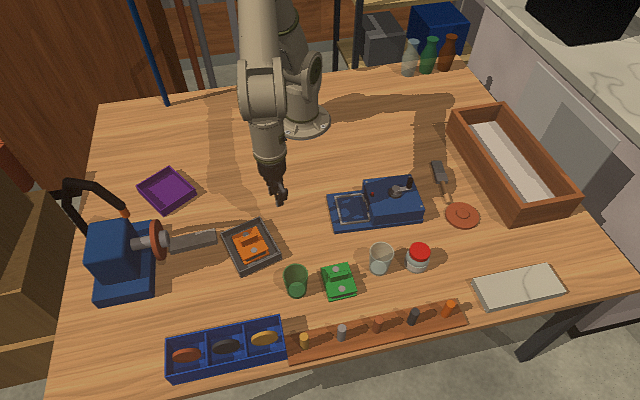

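The cassette lies flat and centred in the grey tray at scene (250,243). The red pin is still up at (372,195), and the bystanders are where they started. I'll hand the job in.

```bash
python3 - <<'E'
from h import *
a=cv2.imread('pics/scene0.png');b=cv2.imread('pics/scene6.png')
cv2.imwrite('pics/pin.png',cv2.resize(b[170:215,350:430],None,fx=6,fy=6,interpolation=cv2.INTER_CUBIC))
print(robot.job_done())
E
```

```text
the job is handed in; nothing more can be done
None
```

View pics/pin.png

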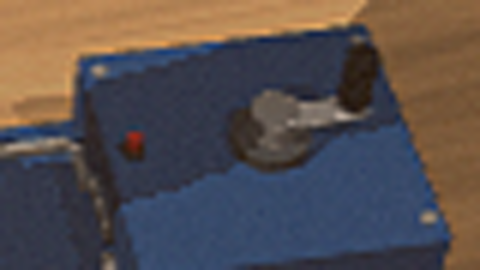

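The orange cassette is in the grey tray, released and lying flat, and the job was handed in at about 20 s of the 72 s allowed; no verdict was reported.

- **Cranking:** I turned the crank clockwise by about 1.9 turns. The drag fell from about 14 N to 0.6 N during the last quarter turn, and I stopped at the end of that quarter turn.
- **Lifting:** The cassette came out under its own weight only (about 2 N at the wrist) and rose about 110 mm. I carried it over the tray, turned to line up with it, and lowered it in 1 mm steps. Touchdown read 12 N.
- **Last checks:** In the final pictures the cassette is flat and centred in the tray, the red pin stands up, and the bystanders look unmoved. I judged the bystanders by eye and did not measure them. The gripper is clear of everything and reads about 0 N.
- **Disagreements:** My camera estimates of the crank axis differed by 1–3 mm. That gave up to 13 N sideways and 20 N upward on the gripper, so I shifted the path by about 1 mm partway through the cranking.

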